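Pack and wedge a batten tight in a mitre box

ROBOT

A 7-joint arm with a two-finger parallel gripper is mounted at the origin on the work surface. World frame = base frame: x ahead of the robot, y to its left, z up, the work surface at z = 0. Lengths are in m, angles in degrees, forces in N, time in s.
With the tool pointing down it reaches from about 0.425 to 0.95 m from the base axis. Payload 16.7 kg.
Tool frame: the origin (TCP) lies midway between the tips of the shut fingers; the grasp point (between the pads) lies 19 mm behind it (robot.hold_point_z is the distance from the TCP to the grasp point, in m); z points along the fingers, y is the direction in which the jaws open and shut (so a half turn about z gives the same grasp; the last joint's range is limited). The gripper opens to 94 mm and grips with 3 to 60 N. Pads are 16 mm wide; open, the fingers measure 119 mm over their backs; the gripper's body (75 mm by 177 mm) begins 78 mm behind the grasp point.
Start: joints at [-71.706, 24.414, 4.234, 92.017, -1.954, 63.644, -3.845], TCP at [0.305, 0.602, 0.205] pointing down, gripper open.
Joint ranges: [-163.25, 163.25], [-28.42, 122.38], [-70.27, 78.77], [12.13, 141.07], [-58.53, 238.53], [9.26, 117.41], [-156.51, 156.51]. Speed limits (degrees/s): [108.29, 108.29, 136.94, 136.94, 172.46, 172.46, 172.46].

INTERFACE

Orientations are given as a 3x3 rotation matrix whose columns are the frame's x, y, z axes.
In Python, from cell import robot, read_camera, close_job gives the robot as it stands.
- The arm moves only by the tool carry_out, never from a script. Its argument "steps" is text: rows parted by semicolons, each of 6 numbers parted by spaces: the shift along the tool's x, y, z in mm, then the turn, a rotation vector about the tool's x, y, z in rad. In form: tx ty tz wx wy wz; .... A call has 1 to 20 rows; each row shifts and turns the pose as measured when the row begins, along the tool's axes as they then stand; what a row does not reach is not made up. A row lasts 1/10 s, in which the tool goes at most 50 mm and 8.59 degrees, less where a joint would pass 70% of its speed; a pose out of reach is approached as far as the arm can. A call with a gripper value outside its range is refused whole. "fingers" is the opening, from 0 (shut) to 1 (fully open), set as the call begins (left out, the last holds). The fingers move at their own pace and stop on an object; "force" is the grip in N (left out, the last holds). Time passes only in rows, so rows that do not move let the fingers close. It gives the time, the measured TCP pose, the force and the opening at its end, in the units of the state.
- robot.sense(): the state, without advancing time (a new reading comes with each control period).
- read_camera(name): name is "scene" or "top"; returns a dict with "img" (400x640x3 uint8, red, green, blue), "K" (3x3 intrinsics, pixels), "xyz" and "orientation" of the camera in the world. Camera axes: x right, y down, z forward; pixel columns grow to the right and rows downward; lengths in m; the calibration is good to about 2 mm. A picture is of the moment at which its call begins. There is no depth.
- close_job(): hands the job in, once; it reports no verdict.
The state is a dict: "time_s": time; "joint_positions": joint angles; "joint_vel": joint speeds; "joint_efforts": joint torques, N m; "ee_pos": TCP position; "ee_rot": TCP orientation; "force": force on the tool from outside, world axes, zero at the start; "moment": the same for the moment, N m; "finger_gap": finger opening in m.
Only numpy, scipy, OpenCV 4.12 (cv2) and the standard library are available. Lean on these libraries where they do the work, as an engineer would, in place of code of your own. Each camera call takes 0.05 s, during which the arm holds its last target. There are 200 camera calls.

TASK

Make the wooden batten in the orange mitre box ready for sawing. First slide the length stop along its track until it just touches the end of the batten, without pushing the batten along; then stand the thin plywood packer, the thick one, or both (whichever leaves a space the wedge can fill) on the box floor in the gap between batten and aluminium fence, and press the wedge firmly down into the space that is left until it binds and the batten is clamped tight in the box, still along the front wall. The program finishes while still gripping the wedge and pressing it down, so that the whole stack stays tight; leave the other things on the bench alone.

Things in the scene. Friction and masses are not known exactly. Their poses are not given: they have to be found in the camera images.
- mitre_box: Orange base plate of the mitre box, 170 (x) x 260 (y) x 8 mm, fixed to the bench. Origin on the bench (underside), axes: z up, y along the channel (the batten's length), x across it from front wall to fence. The channel floor is 8 mm above the origin. The underside spans x -75 to +95 mm, y -130 to +130 mm.
- front_wall: Orange saw-slotted front wall of the mitre box, 12 mm thick, 52 mm high, 260 mm long, rigid with the base. Its origin lies 63 mm in -x of the box origin, on the channel floor; its inner face (looking +x) lies 6 mm in +x of that.
- fence: Adjustable aluminium fence behind the gap, 10 mm thick, 52 mm high, 220 mm long, bolted down at a different place each time, parallel to the front wall (axes as the mitre box). Origin on the channel floor in its face that looks to the batten (-x), at mid-length. The gap from batten to fence is 26 to 55 mm.
- batten: Loose wooden batten standing on the channel floor along y against the front wall (within 1 mm), 34 (x) x 150 (y) x 52 mm high, 0.25 kg. Origin at the centre of its underside; its face towards the gap lies 17 mm in +x of it. Its top is flush with the tops of wall and fence, 60 mm above the bench.
- batten_end (a point): Centre of the batten's end face that looks to the length stop (-y end), 26 mm above the channel floor; axes as the batten.
- length_stop (a joint): Position of the length stop on its track, m: 0 at the -y end of the box, growing towards the batten (+y), at most 0.105; starts 0 to 0.04 and must go to about 0.06 to 0.08. It stays where it is left; sliding friction about 3 N, viscous 4 N s/m. The batten itself slides at about 2 N.
- stop_face (a point): Centre of the length stop's face that meets the batten end, facing +y, 30 mm above the bench; axes as the mitre box. The stop is an aluminium block 30 (x) x 24 (y) x 42 mm with its black grip on top.
- stop_grip (a point): Point on the black upright grip of the length stop, 82 mm above the bench: the grip is 30 (x) x 14 (y) mm, centred here in x and y, 12 mm in -y of stop_face, and rises from 51 to 97 mm above the bench. Pinch it along y with fingertips above 60 mm, to pass over the batten.
- thin: Thin loose plywood packer, upright: body 12 (x) x 50 (y) x 52 mm high, with a tab above it, 12 (x) x 22 (y) mm, from 52 to 92 mm. 40 g. Origin at the centre of its underside, 6 mm above the bench in its holder, z up. Pinch the tab along y.
- thick: Thick loose plywood packer, upright: body 24 (x) x 50 (y) x 52 mm high, tab above it 24 (x) x 34 (y) mm, from 52 to 92 mm. 70 g. Origin: centre of its underside, 6 mm above the bench in its holder, z up. Pinch the tab along y. When both are used put the thin one against the fence first: fingers on the wider tab then clear its narrow tab.
- wedge: Loose wooden wedge, upright, thin end down, 50 mm wide (y), 104 mm high, 70 g. Origin: centre of its foot, 4 mm thick (x -2 to +2 mm), 6 mm above the bench in its holder. Its +x face is vertical all the way (x = +2 mm) and goes against the packers; its -x face slopes outward 0.34 mm per mm of height up to 54 mm (x = -20.4 mm), vertical above, and binds on the batten's top edge.
- wedge_grip (a point): Point in the wedge 80 mm above its foot and 9 mm in -x of its origin, middle of the place to pinch it by its 50 mm width (along y). The wedge fills a remaining space of about 7 to 21 mm; thinner or wider than that it cannot bind. Friction keeps it once pressed in; about 12 N downward is plenty.
- thin_holder: Wooden holder block, fixed to the bench, with a pocket 14 x 52 mm and 26 mm deep for the thin packer; outside 34 (x) x 68 (y) x 32 mm. The three holders stand in a row in any order.
- thick_holder: Wooden holder block, fixed, with a pocket 26 x 52 mm and 26 mm deep for the thick packer; outside 46 (x) x 68 (y) x 32 mm.
- wedge_holder: Wooden holder block, fixed, with a pocket about 15 x 52 mm and 30 mm deep in which the wedge stands, leaning by up to 2 degrees; outside about 35 (x) x 68 (y) x 36 mm.
- meter: Bystander: orange handheld meter lying flat, 160 x 78 x 40 mm.
- screwdriver: Bystander: screwdriver, 200 mm long, lying.
- hammer: Bystander: hammer, 260 mm long, lying.
- tape_measure: Bystander: black tape measure case, 66 x 62 x 35 mm.
- screw_jar: Bystander: clear jar, 60 mm across, 70 mm high.
- marker: Bystander: black marker, 130 mm long, lying.
- try_square: Bystander: try square with a steel blade, 110 x 170 mm, lying.
Mind the look-alikes: they are no part of the job. What is shaped like the wedge but pink is not meant. Leave any purple look-alike of the thick alone.

How it is judged:
By the outcome, as a careful person would: the job done as asked, in the order asked, and still so for the second after the job is handed in, while the arm keeps its last pose, push and grip.
It also fails if it takes over 72 s, if anything falls off the work surface, if the arm or the gripper's body presses on something with over 40 N, if the wrist force passes 120 N, or if a joint passes its speed limit or range.

## Working session

There is one attempt and no reset: what is moved stays moved. The work goes in short steps, Python scripts to look and compute and a tool call to move; the robot and the scene stay as the last step left them, time stands still between calls to the robot, and variables do not carry over. Pictures are saved under pics/ and viewed, about 8 in all and at most 12, crops included, and the job is handed in when it is done.

Besides the shell and the picture viewer there is one more tool, called after "Emit:" as name(argument=value, ...) on one line, values as JSON. carry_out: Moves the arm, as the interface text tells. Its arguments: {"type":"object","properties":{"steps":{"type":"string"},"fingers":{"type":"number"},"force":{"type":"number"}},"required":["steps"]}

```bash
ls; mkdir -p pics; python3 - <<'E'
from cell import robot, read_camera
import cv2
for n in("scene","top"):
    c=read_camera(n); print(n,c["K"],c["xyz"],c["orientation"])
    cv2.imwrite(f"pics/{n}0.png",c["img"][:,:,::-1])
s=robot.sense();print(s);print(robot.hold_point_z)
E
```

```text
pics
scene [[474.67541833   0.         320.35908698]
 [  0.         474.67541833 195.40196259]
 [  0.           0.           1.        ]] [ 1.49663868 -0.19351271  0.89543553] [[ 0.26685066  0.61781401 -0.73965977]
 [ 0.96372373 -0.17522612  0.20132657]
 [-0.00522533 -0.76655179 -0.64216123]]
top [[496.52601411   0.         320.94528869]
 [  0.         496.52601411 198.22303831]
 [  0.           0.           1.        ]] [0.41918898 0.07156541 1.24337859] [[ 0.02985879 -0.98883923  0.14596381]
 [-0.99955227 -0.02925755  0.00626465]
 [-0.00192419 -0.14608552 -0.98927009]]
{'time_s': 0.1, 'joint_positions': array([-71.70646577,  24.44381291,   4.23128559,  92.04623143,
        -1.9556511 ,  63.64591693,  -3.84627594]), 'joint_vel': array([-0.06456784, -0.09692608, -0.0884838 , -0.07008015,  0.10764229,
       -0.0338373 ,  0.07611359]), 'joint_efforts': array([ 7.61856325e-03, -9.37466526e+01,  3.67672876e+00, -4.55037367e+01,
       -4.87212790e-02,  1.68430712e-02,  1.70242852e-04]), 'ee_pos': array([0.30480218, 0.60182787, 0.20488985]), 'ee_rot': array([[-8.92086356e-01,  4.51864712e-01, -4.64023307e-04],
       [ 4.51864948e-01,  8.92085782e-01, -1.01321257e-03],
       [-4.38864124e-05, -1.11354898e-03, -9.99999379e-01]]), 'force': array([-0.28986399, -0.30767602, -0.93575935]), 'moment': array([ 0.01830193,  0.02848417, -0.03714136]), 'finger_gap': 0.09407682184754816}
0.0188
```

View pics/top0.png

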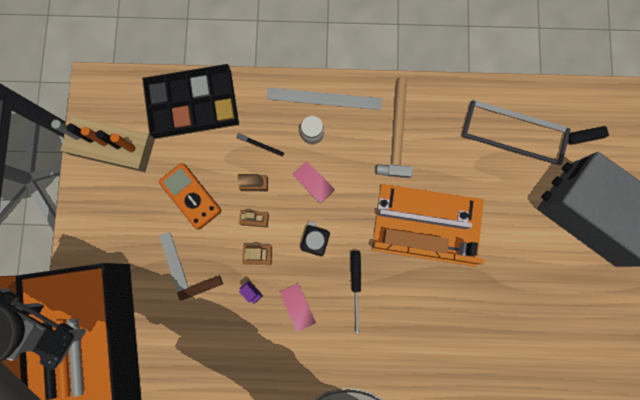

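View pics/scene0.png

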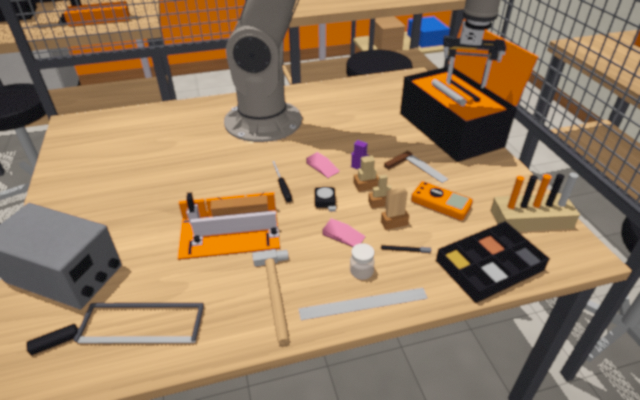

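```bash
python3 - <<'E'
import cv2,numpy as np
t=cv2.imread("pics/top0.png");s=cv2.imread("pics/scene0.png")
def c(i,x,y,w,h,W,H):return cv2.resize(i[y:y+h,x:x+w],(W,H),interpolation=cv2.INTER_CUBIC)
cv2.imwrite("pics/a.png",c(t,365,175,125,95,790,600))
a=c(t,225,165,60,140,257,600);b=c(s,340,130,80,110,436,600)
cv2.imwrite("pics/b.png",np.hstack([a,b]))
cv2.imwrite("pics/c.png",c(s,172,178,116,84,800,579))
E
```

```text
(no output)
```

View pics/a.png

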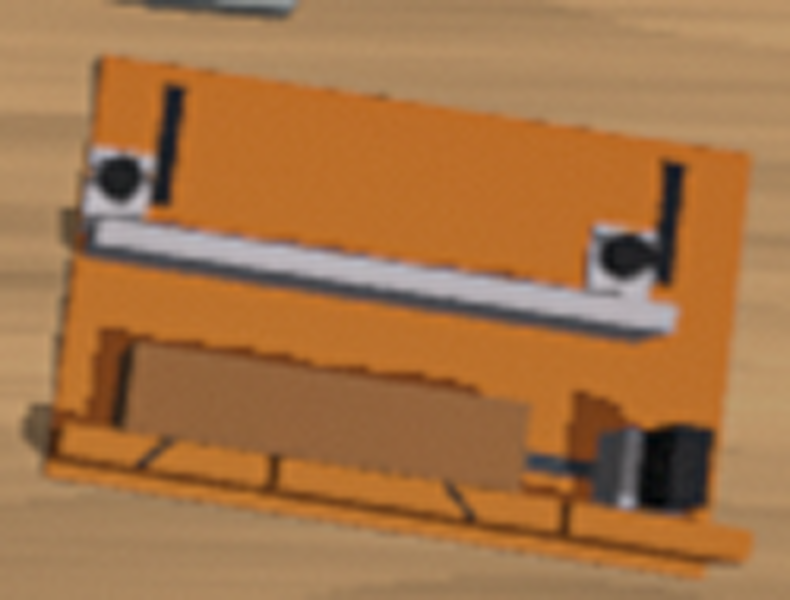

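View pics/b.png

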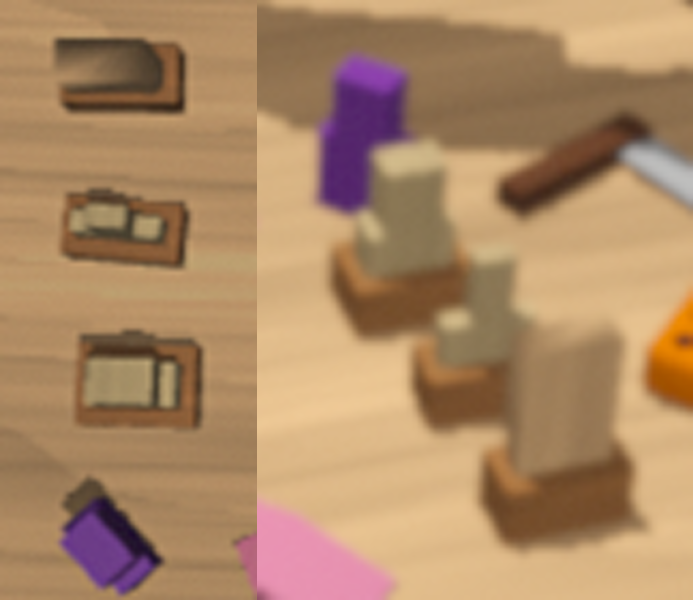

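View pics/c.png

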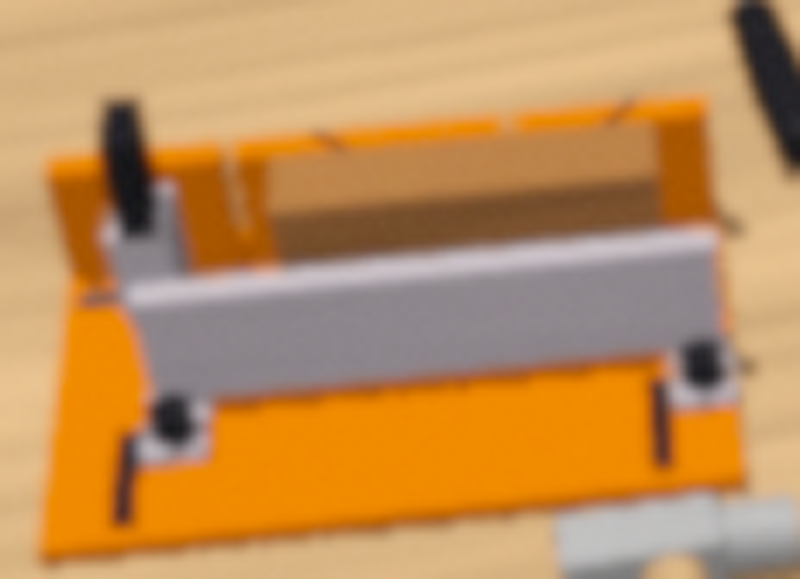

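```bash
cat > h.py <<'E'
import numpy as np, cv2
from cell import robot, read_camera
from scipy.optimize import least_squares
CAM={}
def cam(n):
    if n not in CAM: CAM[n]=read_camera(n)
    return CAM[n]
def proj(n,P):
    c=cam(n);R=np.array(c["orientation"]);p=(np.atleast_2d(P)-c["xyz"])@R@np.array(c["K"]).T
    return p[:,:2]/p[:,2:]
def R2(a):return np.array([[np.cos(a),-np.sin(a),0],[np.sin(a),np.cos(a),0],[0,0,1]])
CR={"a":("top",365,175,6.32),"b":("top",225,165,4.283),"B":("scene",340,130,5.45),"c":("scene",172,178,6.897)}
def src(k,u,v):
    n,ox,oy,s=CR[k];return n,np.array([(u+.5)/s-.5+ox,(v+.5)/s-.5+oy])
def fit(f,clicks,x0):
    """f(p)-> dict of world points; clicks: (crop,u,v,name)"""
    def r(p):
        W=f(p);o=[]
        for k,u,v,nm in clicks:
            n,q=src(k,u,v);o.append(proj(n,W[nm])[0]-q)
        return np.concatenate(o)
    s=least_squares(r,x0,loss="soft_l1");return s.x,r(s.x).reshape(-1,2)
E
cat > m.py <<'E'
from h import *
def f(p):
    x,y,a,g,bx,by,st=p;T=lambda u,v,z:np.array([x,y,0])+R2(a)@np.array([u,v,z])
    d={}
    for i,s in(("+",1),("-",-1)):
        d["p"+i]=T(.095,s*.13,.008);d["P"+i]=T(.095,s*.13,0)
        d["wo"+i]=T(-.069,s*.13,.06);d["wi"+i]=T(-.057,s*.13,.06)
        d["fi"+i]=T(g,s*.11,.06);d["fo"+i]=T(g+.01,s*.11,.06)
        d["bi"+i]=T(bx+.017,by+s*.075,.06);d["bo"+i]=T(bx-.017,by+s*.075,.06)
    d["g++"]=T(-.02+bx-bx,0,0)
    for i,u in(("+",.015),("-",-.015)):
        for j,v in(("+",.007),("-",-.007)): d["g"+i+j]=T(bx+u,st+v,.097)
    return d
ck=[("a",100,57,"p+"),("a",749,152,"p-"),("a",60,422,"wi+"),("a",750,530,"wi-"),("a",50,458,"wo+"),("a",748,562,"wo-"),
("a",95,221,"fo+"),("a",678,304,"fo-"),("a",95,247,"fi+"),("a",675,331,"fi-"),
("a",133,342,"bi+"),("a",528,402,"bi-"),("a",127,430,"bo+"),("a",522,490,"bo-"),
("c",42,560,"P-"),("c",745,485,"P+"),("c",47,160,"wo-"),("c",705,98,"wo+"),("c",48,182,"wi-"),("c",707,117,"wi+"),
("c",133,303,"fo-"),("c",716,245,"fo+"),("c",125,286,"fi-"),("c",716,229,"fi+"),
("c",275,215,"bi-"),("c",657,180,"bi+"),("c",268,157,"bo-"),("c",655,122,"bo+"),
("a",712,428,"g+-"),("a",705,508,"g--"),("a",655,430,"g++")]
p,r=fit(f,ck,[.4,-.2,-.14,.05,-.04,0,-.11])
np.set_printoptions(precision=4,suppress=True)
print(p,"yaw",np.degrees(p[2]),"gap",p[3]-p[4]-.017)
for c,e in zip(ck,r):print(c[0],c[3],e.round(2),end="; ")
print()
def hf(w,dims,td):
    def g(p):
        x,y,a=p;T=lambda u,v,z:np.array([x,y,0])+R2(a)@np.array([u,v,z]);d={}
        for i,s in(("+",1),("-",-1)):
            for j,t in(("+",1),("-",-1)):
                d["h"+i+j]=T(s*dims[0]/2,t*.034,dims[1])
                d["t"+i+j]=T(s*td[0]/2,t*td[1]/2,.098)
        return d
    return g
for nm,dims,td,ck,x0 in [
("thin",(.034,.032),(.012,.022),[("b",66,192,"h++"),("b",186,205,"h+-"),("b",63,253,"h-+"),("b",184,266,"h--"),
 ("b",84,204,"t++"),("b",126,206,"t+-"),("b",84,231,"t-+"),("b",124,232,"t--"),
 ("B",472,250,"t--"),("B",515,252,"t-+")],[.4,.25,0]),
("thick",(.046,.032),(.024,.034),[("b",80,336,"h++"),("b",201,341,"h+-"),("b",77,424,"h-+"),("b",198,428,"h--"),
 ("b",86,356,"t++"),("b",154,357,"t+-"),("b",86,408,"t-+"),("b",153,410,"t--")],[.35,.25,0]),
("wedge",(.035,.036),(.0224,.05),[("b",184,45,"h+-"),("b",65,109,"h-+"),("b",182,110,"h--")],[.5,.25,0])]:
    q,r=fit(hf(nm,dims,td),ck,x0)
    print(nm,q,np.degrees(q[2]))
    for c,e in zip(ck,r):print(c[0],c[3],e.round(2),end="; ")
    print()
E
python3 m.py
```

```text
[ 0.534  -0.1842 -0.1213  0.0131 -0.0391  0.0292 -0.0958] yaw -6.952008328963855 gap 0.0351706598412814
a p+ [-1.14 -0.36]; a p- [-1.27 -0.08]; a wi+ [-0.86  0.28]; a wi- [-1.1  -0.23]; a wo+ [ 0.04 -0.41]; a wo- [-1.31 -0.24]; a fo+ [6.38 0.29]; a fo- [5.43 0.9 ]; a fi+ [5.83 0.27]; a fi- [5.47 0.75]; a bi+ [0.27 0.07]; a bi- [0.28 0.05]; a bo+ [-0.66  0.27]; a bo- [-0.4   0.32]; c P- [1.48 1.06]; c P+ [1.98 0.5 ]; c wo- [ 1.1  -0.52]; c wo+ [ 1.43 -0.92]; c wi- [ 0.61 -0.85]; c wi+ [ 1.47 -0.95]; c fo- [-6.18  0.97]; c fo+ [-5.11  0.53]; c fi- [-4.75  0.81]; c fi+ [-5.37  0.34]; c bi- [-0.95 -0.34]; c bi+ [ 0.16 -0.95]; c bo- [ 0.41 -0.14]; c bo+ [-0.33 -0.54]; a g+- [-0.25 -0.54]; a g-- [-0.52 -0.24]; a g++ [ 2.72 -1.77]; 
thin [ 0.5438  0.2442 -0.0658] -3.772163009300916
b h++ [0.07 0.47]; b h+- [-0.46  0.06]; b h-+ [-0.89 -0.05]; b h-- [-1.54 -0.44]; b t++ [ 0.5 -0.2]; b t+- [0.1  0.23]; b t-+ [-0.11 -1.39]; b t-- [-0.03 -0.72]; B t-- [-47.84  -0.53]; B t-+ [-48.08  -1.92]; 
thick [0.4557 0.2309 0.0066] 0.37900156405940605
b h++ [-0.12  1.47]; b h+- [-0.45  0.95]; b h-+ [-0.3  -0.02]; b h-- [-0.47 -0.3 ]; b t++ [1.14 0.22]; b t+- [0.04 0.33]; b t-+ [ 0.66 -1.41]; b t-- [-0.16 -1.53]; 
wedge [0.6307 0.2466 0.038 ] 2.1764007703429313
b h+- [-0.15  0.68]; b h-+ [-0.06 -0.08]; b h-- [ 0.21 -0.54];
```

```bash
python3 - <<'E'
s=open("m.py").read()
s=s.replace("bx,by,st=p","bx,by,st,fy=p").replace('T(g,s*.11','T(g,fy+s*.11').replace('T(g+.01,s*.11','T(g+.01,fy+s*.11').replace("0,-.11])","0,-.11,0])")
s=s.replace(',\n ("B",472,250,"t--"),("B",515,252,"t-+")]',',\n ("B",215,250,"t--"),("B",258,252,"t-+")]').replace('("b",153,410,"t--")]','("b",153,410,"t--"),("B",115,148,"t--"),("B",180,140,"t-+"),("B",187,173,"t++"),("B",124,182,"t+-")]')
s+='''
x,y,a=q
for sg in(1,-1):
  T=lambda u,v,z:np.array([x,y,0])+R2(a)@np.array([sg*u,v,z])
  for k in"bB":
    n,ox,oy,sc=CR[k]
    for u,z in((-.0153,.11),(.0071,.11),(.0071,.036),(-.0153,.06)):
      for v in(.025,-.025):
        w=proj(n,T(u,v,z))[0];print(sg,k,u,v,z,((w-[ox,oy]+.5)*sc-.5+[257*(k=="B"),0]).round(0))
'''
open("m.py","w").write(s)
E
python3 m.py
```

```text
[ 0.5337 -0.1872 -0.1236  0.0123 -0.0391  0.0321 -0.0929  0.0168] yaw -7.07998187313701 gap 0.034449181660383736
a p+ [ 0.13 -0.31]; a p- [-0.01  0.2 ]; a wi+ [0.35 0.31]; a wi- [0.09 0.04]; a wo+ [ 1.24 -0.38]; a wo- [-0.13  0.04]; a fo+ [ 0.67 -0.4 ]; a fo- [-0.35  0.41]; a fi+ [ 0.1  -0.42]; a fi- [-0.33  0.26]; a bi+ [ 0.3  -0.03]; a bi- [0.3  0.08]; a bo+ [-0.66  0.16]; a bo- [-0.42  0.35]; c P- [0.2  1.14]; c P+ [0.76 0.73]; c wo- [ 0.04 -0.47]; c wo+ [ 0.42 -0.74]; c wi- [-0.46 -0.79]; c wi+ [ 0.45 -0.76]; c fo- [-0.7   0.16]; c fo+ [ 0.12 -0.12]; c fi- [0.7  0.02]; c fi+ [-0.16 -0.31]; c bi- [-0.97 -0.35]; c bi+ [ 0.15 -0.89]; c bo- [ 0.42 -0.16]; c bo+ [-0.32 -0.48]; a g+- [-0.25 -0.45]; a g-- [-0.54 -0.16]; a g++ [ 2.72 -1.7 ]; 
thin [ 0.5437  0.244  -0.0635] -3.6386162730753426
b h++ [0.14 0.54]; b h+- [-0.39  0.06]; b h-+ [-0.79  0.02]; b h-- [-1.43 -0.43]; b t++ [ 0.59 -0.15]; b t+- [0.19 0.26]; b t-+ [-0.01 -1.34]; b t-- [ 0.07 -0.69]; B t-- [-0.78 -0.53]; B t-+ [-1.02 -1.93]; 
thick [ 0.4559  0.2308 -0.005 ] -0.28677444350883974
b h++ [0.02 1.21]; b h+- [-0.32  1.01]; 
[... 746 characters left out ...]
025 0.036 [603. 452.]
1 B 0.0071 -0.025 0.036 [510. 473.]
1 B -0.0153 0.025 0.06 [589. 387.]
1 B -0.0153 -0.025 0.06 [496. 407.]
-1 b -0.0153 0.025 0.11 [60. 27.]
-1 b -0.0153 -0.025 0.11 [152.  26.]
-1 b 0.0071 0.025 0.11 [59. 67.]
-1 b 0.0071 -0.025 0.11 [152.  67.]
-1 b 0.0071 0.025 0.036 [81. 91.]
-1 b 0.0071 -0.025 0.036 [167.  90.]
-1 b -0.0153 0.025 0.06 [75. 45.]
-1 b -0.0153 -0.025 0.06 [163.  44.]
-1 B -0.0153 0.025 0.11 [628. 347.]
-1 B -0.0153 -0.025 0.11 [531. 368.]
-1 B 0.0071 0.025 0.11 [607. 318.]
-1 B 0.0071 -0.025 0.11 [511. 339.]
-1 B 0.0071 0.025 0.036 [591. 434.]
-1 B 0.0071 -0.025 0.036 [499. 454.]
-1 B -0.0153 0.025 0.06 [616. 426.]
-1 B -0.0153 -0.025 0.06 [521. 447.]
```

Emit:
carry_out(steps="0 0 0 0 0 -0.115; 0 0 0 0 0 -0.115; 0 0 0 0 0 -0.115; -28 -30 0 0 0 0; -28 -30 0 0 0 0; -28 -30 0 0 0 0; -28 -30 0 0 0 0; -28 -30 0 0 0 0; -28 -30 0 0 0 0; -28 -30 0 0 0 0; -28 -30 0 0 0 0; -28 -30 0 0 0 0; -28 -30 0 0 0 0; 0 -35 0 0 0 0; 0 -35 0 0 0 0; 0 -35 0 0 0 0; 0 -35 0 0 0 0; 0 -35 0 0 0 0", fingers=0.6)

```text
time_s: 2.1
ee_pos: [0.5397, 0.0845, 0.2034]
ee_rot: [[-0.995, 0.101, -0.001], [0.101, 0.995, 0.001], [0.001, 0.001, -1.0]]
force: [0.8, -0.2, 0.6]
finger_gap: 0.0562
```

```bash
cat > go.py <<'E'
import sys; from cell import robot; import numpy as np
from scipy.spatial.transform import Rotation as Ro
# usage: go.py x y z yawdeg(of tool y)
np.set_printoptions(precision=2,suppress=True)
s=robot.sense();x,y,z,a=map(float,sys.argv[1:5]);a=np.radians(a)
Y=np.array([np.cos(a),np.sin(a),0]);Z=np.array([0,0,-1.]);G=np.column_stack([np.cross(Y,Z),Y,Z])
R=np.array(s["ee_rot"]);d=np.array([x,y,z])-s["ee_pos"]
print("t",s["time_s"],"pos",s["ee_pos"]*1000,"F",s["force"],"gap",s["finger_gap"]*1000)
print("now-frame mm",R.T@d*1000,"rotvec",Ro.from_matrix(R.T@G).as_rotvec(),"after-rot mm",G.T@d*1000)
E
python3 go.py .4835 -.2746 .066 82.92
```

```text
t 2.1 pos [539.7   84.52 203.4 ] F [ 0.81 -0.19  0.61] gap 56.16228538680463
now-frame mm [  19.61 -363.05  137.18] rotvec [ 0.   -0.    0.02] after-rot mm [  11.51 -363.31  137.4 ]
```

Emit:
carry_out(steps="0 0 0 0 0 0.02; 2 -36 0 0 0 0; 2 -36 0 0 0 0; 2 -36 0 0 0 0; 2 -36 0 0 0 0; 2 -36 0 0 0 0; 2 -36 0 0 0 0; 0 -36 0 0 0 0; 0 -36 0 0 0 0; 0 -36 0 0 0 0; 0 -30 0 0 0 0; 0 0 20 0 0 0; 0 0 20 0 0 0; 0 0 20 0 0 0; 0 0 0 0 0 0")

```text
time_s: 3.6
ee_pos: [0.4839, -0.2803, 0.1436]
ee_rot: [[-0.992, 0.128, 0.006], [0.128, 0.992, -0.0], [-0.006, 0.0, -1.0]]
force: [0.8, -0.3, 0.7]
finger_gap: 0.0563
```

```bash
python3 go.py .4835 -.2746 .066 82.92
```

```text
t 3.6 pos [ 483.86 -280.27  143.65] F [ 0.77 -0.26  0.69] gap 56.28021588716043
now-frame mm [ 1.56  5.54 77.64] rotvec [ 0.    0.01 -0.  ] after-rot mm [ 1.06  5.58 77.65]
```

Emit:
carry_out(steps="1 6 10 0 0.006 0; 0 0 20 0 0 0; 0 0 20 0 0 0; 0 0 14 0 0 0; 0 0 12 0 0 0; 0 0 2 0 0 0; 0 0 0 0 0 0")

```text
time_s: 4.3
ee_pos: [0.4876, -0.2713, 0.0653]
ee_rot: [[-0.992, 0.125, 0.004], [0.125, 0.992, 0.0], [-0.004, 0.001, -1.0]]
force: [-0.1, 0.3, 0.4]
finger_gap: 0.0561
```

Emit:
carry_out(steps="0 0 0 0 0 0; 0 0 0 0 0 0; 0 0 0 0 0 0; 0 0 0 0 0 0; 0 0 0 0 0 0; 0 0 0 0 0 0; 0 0 0 0 0 0; 0 0 0 0 0 0", fingers=0, force=15)

```text
time_s: 5.1
ee_pos: [0.4887, -0.2724, 0.0676]
ee_rot: [[-0.992, 0.126, 0.007], [0.126, 0.992, -0.001], [-0.007, -0.0, -1.0]]
force: [0.6, -0.5, -0.6]
finger_gap: 0.0138
```

```bash
python3 go.py .4835 -.2746 .066 82.92; python3 - <<'E'
from h import *
for n,(x,y,w,h) in dict(top=(365,175,125,95),scene=(172,148,116,114)).items():
    i=cam(n)["img"][y:y+h,x:x+w,::-1];cv2.imwrite(f"pics/d_{n}.png",cv2.resize(i,None,fx=3.44,fy=3.44,interpolation=cv2.INTER_CUBIC))
a,b=cv2.imread("pics/d_top.png"),cv2.imread("pics/d_scene.png")
H=max(a.shape[0],b.shape[0]);p=lambda i:cv2.copyMakeBorder(i,0,H-i.shape[0],0,0,0)
o=np.hstack([p(a),p(b)]);print(o.shape);cv2.imwrite("pics/d.png",o[:, :800] if o.shape[1]<=800 else cv2.resize(o,(800,int(H*800/o.shape[1]))))
E
```

```text
t 5.1 pos [ 488.72 -272.39   67.57] F [ 0.64 -0.49 -0.6 ] gap 13.829537153967197
now-frame mm [ 4.91 -2.85  1.54] rotvec [-0.    0.01 -0.  ] after-rot mm [ 4.9  -2.84  1.57]
(392, 829, 3)
```

View pics/d.png

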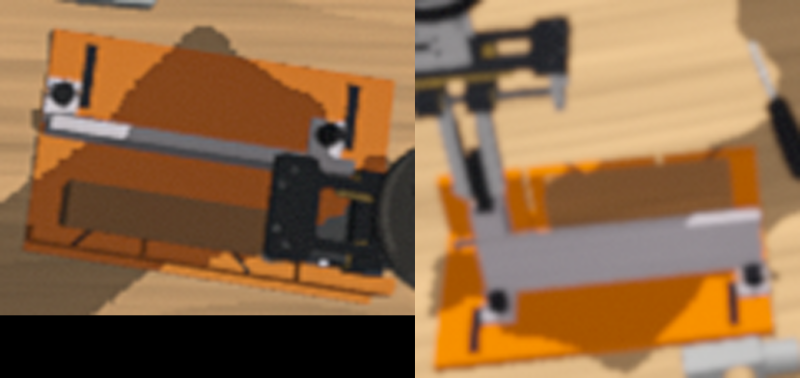

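Emit:
carry_out(steps="0 4 0 0 0 0; 0 4 0 0 0 0; 0 4 0 0 0 0; 0 4 0 0 0 0; 0 4 0 0 0 0; 0 4 0 0 0 0")

```text
time_s: 5.8
ee_pos: [0.4919, -0.2476, 0.0676]
ee_rot: [[-0.992, 0.126, 0.007], [0.126, 0.992, -0.002], [-0.008, -0.001, -1.0]]
force: [-0.3, -2.4, -1.3]
finger_gap: 0.0138
```

Emit:
carry_out(steps="0 1 0 0 0 0; 0 1 0 0 0 0; 0 1 0 0 0 0; 0 1 0 0 0 0")

```text
time_s: 6.2
ee_pos: [0.4925, -0.2427, 0.0676]
ee_rot: [[-0.992, 0.126, 0.007], [0.126, 0.992, -0.002], [-0.007, -0.001, -1.0]]
force: [-0.4, -3.5, -1.0]
finger_gap: 0.0137
```

Emit:
carry_out(steps="0 1 0 0 0 0; 0 1 0 0 0 0")

```text
time_s: 6.4
ee_pos: [0.4928, -0.2408, 0.0676]
ee_rot: [[-0.992, 0.126, 0.007], [0.126, 0.992, -0.002], [-0.007, -0.001, -1.0]]
force: [0.1, -3.8, -2.3]
finger_gap: 0.0139
```

Emit:
carry_out(steps="0 0.7 0 0 0 0")

```text
time_s: 6.5
ee_pos: [0.4929, -0.2401, 0.0676]
ee_rot: [[-0.992, 0.126, 0.007], [0.126, 0.992, -0.002], [-0.008, -0.001, -1.0]]
force: [0.1, -3.7, -2.3]
finger_gap: 0.014
```

Emit:
carry_out(steps="0 0.7 0 0 0 0")

```text
time_s: 6.6
ee_pos: [0.4929, -0.2393, 0.0676]
ee_rot: [[-0.992, 0.126, 0.007], [0.126, 0.992, -0.002], [-0.007, -0.001, -1.0]]
force: [-0.1, -3.2, -2.2]
finger_gap: 0.0138
```

```bash
python3 go.py .4835 -.2746 .066 82.92; python3 - <<'E'
from h import *
fs=[]
for k in range(6):
    read_camera("top"); fs.append(robot.sense()["force"])
print(np.round(fs,2))
c=cam("scene");cv2.imwrite("pics/e.png",cv2.resize(c["img"][180:240,180:260,::-1],(800,600),interpolation=cv2.INTER_CUBIC))
E
```

```text
t 6.6 pos [ 492.94 -239.31   67.58] F [-0.11 -3.2  -2.19] gap 13.828109137427273
now-frame mm [  4.92 -36.2    1.59] rotvec [-0.    0.01 -0.  ] after-rot mm [  5.02 -36.18   1.58]
[[-0.21 -2.97 -1.54]
 [ 0.51 -2.37 -1.85]
 [ 0.95 -2.44 -1.56]
 [-0.77 -2.22 -0.45]
 [ 0.58 -1.29 -0.92]
 [-0.06 -1.16 -1.41]]
```

View pics/e.png

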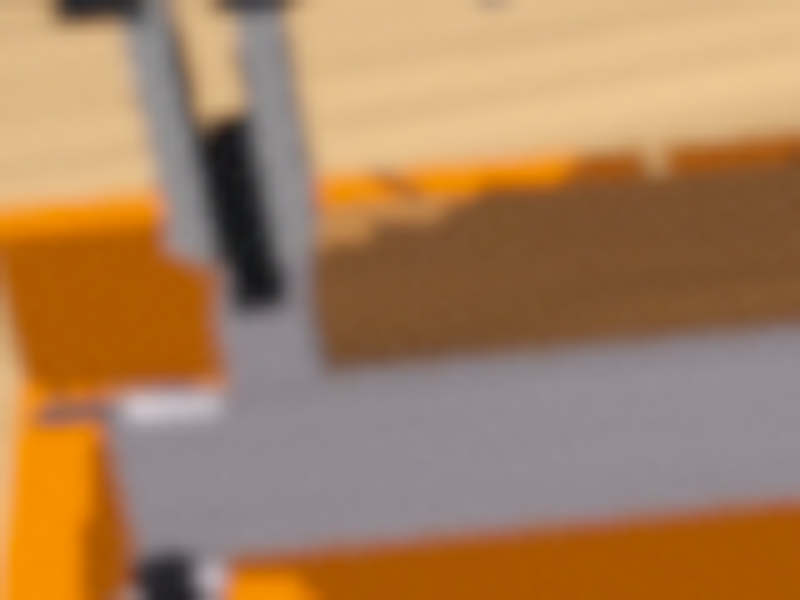

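Emit:
carry_out(steps="0 0.7 0 0 0 0; 0 0.5 0 0 0 0")

```text
time_s: 7.15
ee_pos: [0.4931, -0.2382, 0.0676]
ee_rot: [[-0.992, 0.126, 0.007], [0.126, 0.992, -0.002], [-0.007, -0.001, -1.0]]
force: [0.1, -2.5, -2.7]
finger_gap: 0.0135
```

Emit:
carry_out(steps="0 0.6 0 0 0 0")

```text
time_s: 7.25
ee_pos: [0.4932, -0.2377, 0.0676]
ee_rot: [[-0.992, 0.126, 0.007], [0.126, 0.992, -0.003], [-0.008, -0.002, -1.0]]
force: [0.9, -2.7, -1.8]
finger_gap: 0.0136
```

Emit:
carry_out(steps="0 0.6 0 0 0 0")

```text
time_s: 7.35
ee_pos: [0.4932, -0.2371, 0.0676]
ee_rot: [[-0.992, 0.127, 0.007], [0.127, 0.992, -0.003], [-0.008, -0.002, -1.0]]
force: [-0.8, -5.1, -1.9]
finger_gap: 0.0137
```

Emit:
carry_out(steps="0 0.3 0 0 0 0")

```text
time_s: 7.45
ee_pos: [0.4932, -0.2369, 0.0676]
ee_rot: [[-0.992, 0.127, 0.007], [0.126, 0.992, -0.003], [-0.008, -0.002, -1.0]]
force: [0.9, -4.4, -3.9]
finger_gap: 0.0142
```

Emit:
carry_out(steps="0 0.4 0 0 0 0")

```text
time_s: 7.55
ee_pos: [0.4933, -0.2367, 0.0676]
ee_rot: [[-0.992, 0.127, 0.007], [0.127, 0.992, -0.003], [-0.008, -0.002, -1.0]]
force: [0.7, -4.8, -3.2]
finger_gap: 0.0142
```

Emit:
carry_out(steps="0 0 0 0 0 0; 0 0 0 0 0 0; 0 0 0 0 0 0; 0 0 0 0 0 0; 0 0 0 0 0 0; 0 0 -10 0 0 0; 0 0 -20 0 0 0; 0 0 -25 0 0 0; 0 0 -25 0 0 0; 0 0 -25 0 0 0; 0 0 -25 0 0 0", fingers=0.6)

```text
time_s: 8.65
ee_pos: [0.4903, -0.2346, 0.2025]
ee_rot: [[-0.992, 0.127, 0.002], [0.127, 0.992, -0.0], [-0.002, -0.0, -1.0]]
force: [0.8, -0.6, -1.4]
finger_gap: 0.0561
```

```bash
python3 go.py .4559 .2308 .205 89.7
```

```text
t 8.65 pos [ 490.28 -234.62  202.52] F [ 0.83 -0.56 -1.36] gap 56.06952187120229
now-frame mm [ 93.04 457.32  -2.72] rotvec [-0.    0.   -0.12] after-rot mm [ 36.81 465.23  -2.48]
```

Emit:
carry_out(steps="0 0 0 0 0 -0.12; 3 35 0 0 0 0; 3 36 0 0 0 0; 3 36 0 0 0 0; 3 36 0 0 0 0; 3 36 0 0 0 0; 3 36 0 0 0 0; 3 36 0 0 0 0; 3 36 0 0 0 0; 3 36 0 0 0 0; 3 36 0 0 0 0; 3 36 0 0 0 0; 2 36 0 0 0 0; 1 30 0 0 0 0; 0 0 20 0 0 0; 0 0 20 0 0 0")

```text
time_s: 10.25
ee_pos: [0.4582, 0.2421, 0.18]
ee_rot: [[-1.0, 0.007, 0.025], [0.007, 1.0, 0.001], [-0.025, 0.001, -1.0]]
force: [0.1, 0.3, 0.4]
finger_gap: 0.0561
```

```bash
python3 go.py .4559 .2308 .064 89.7
```

```text
t 10.25 pos [458.21 242.06 179.98] F [0.14 0.26 0.43] gap 56.11042797830588
now-frame mm [  5.16 -11.42 115.88] rotvec [ 0.    0.03 -0.  ] after-rot mm [  2.26 -11.28 115.98]
```

Emit:
carry_out(steps="2 -11 0 0 0.025 0; 0 0 20 0 0 0; 0 0 20 0 0 0; 0 0 10 0 0 0; 0 0 0 0 0 0")

```text
time_s: 10.75
ee_pos: [0.4557, 0.2306, 0.1296]
ee_rot: [[-1.0, 0.006, 0.0], [0.006, 1.0, -0.0], [-0.0, -0.0, -1.0]]
force: [0.4, 0.1, 0.0]
finger_gap: 0.0562
```

```bash
python3 go.py .4559 .2308 .064 89.7
```

```text
t 10.75 pos [455.75 230.59 129.63] F [0.43 0.11 0.  ] gap 56.233383366813584
now-frame mm [-0.14  0.23 65.63] rotvec [-0.  0. -0.] after-rot mm [-0.15  0.21 65.63]
```

Aligned; lower onto the tab and pinch.

Emit:
carry_out(steps="0 0 20 0 0 0; 0 0 20 0 0 0; 0 0 15 0 0 0; 0 0 8 0 0 0; 0 0 1 0 0 0; 0 0 0 0 0 0")

```text
time_s: 11.35
ee_pos: [0.4589, 0.2324, 0.0696]
ee_rot: [[-1.0, 0.007, 0.006], [0.007, 1.0, 0.003], [-0.006, 0.003, -1.0]]
force: [0.2, 0.2, 0.8]
finger_gap: 0.0566
```

Emit:
carry_out(steps="0 0 0 0 0 0; 0 0 0 0 0 0; 0 0 0 0 0 0; 0 0 0 0 0 0; 0 0 0 0 0 0; 0 0 0 0 0 0; 0 0 0 0 0 0; 0 0 0 0 0 0", fingers=0, force=30)

```text
time_s: 12.15
ee_pos: [0.46, 0.2331, 0.0721]
ee_rot: [[-1.0, 0.007, 0.009], [0.007, 1.0, 0.005], [-0.009, 0.005, -1.0]]
force: [-0.6, 0.1, -0.3]
finger_gap: 0.0336
```

Emit:
carry_out(steps="0 0 0 0 0 0; 0 0 0 0 0 0; 4 -2 4 0 0.009 0; 0 0 4 0 0 0; 0 0 2 0 0 0", fingers=0.6)

```text
time_s: 12.65
ee_pos: [0.4558, 0.231, 0.0614]
ee_rot: [[-1.0, 0.007, -0.001], [0.007, 1.0, 0.005], [0.001, 0.005, -1.0]]
force: [-0.1, -0.5, 0.5]
finger_gap: 0.0562
```

```bash
python3 go.py .4559 .2315 .064 89.7
```

```text
t 12.65 pos [455.76 231.02  61.4 ] F [-0.05 -0.48  0.53] gap 56.24376118107849
now-frame mm [-0.14  0.49 -2.6 ] rotvec [ 0.01 -0.   -0.  ] after-rot mm [-0.14  0.48 -2.6 ]
```

Emit:
carry_out(steps="0 0 -1 0.005 0 0; 0 0 0 0 0 0; 0 0 0 0 0 0; 0 0 0 0 0 0; 0 0 0 0 0 0; 0 0 0 0 0 0; 0 0 0 0 0 0", fingers=0, force=30)

```text
time_s: 13.35
ee_pos: [0.4556, 0.2312, 0.0621]
ee_rot: [[-1.0, 0.006, -0.001], [0.006, 1.0, -0.001], [0.001, -0.001, -1.0]]
force: [-0.7, 0.0, -1.4]
finger_gap: 0.034
```

```bash
python3 go.py .4559 .2315 .064 89.7
```

```text
t 13.35 pos [455.62 231.2   62.09] F [-0.66  0.01 -1.4 ] gap 33.97438470909861
now-frame mm [-0.28  0.3  -1.91] rotvec [-0. -0. -0.] after-rot mm [-0.28  0.3  -1.91]
```

Emit:
carry_out(steps="0 0 -10 0 0 0; 0 0 -15 0 0 0; 0 0 -20 0 0 0; 0 0 -25 0 0 0; 0 0 -25 0 0 0; 0 0 -20 0 0 0; 0 0 0 0 0 0")

```text
time_s: 14.05
ee_pos: [0.4554, 0.2304, 0.1852]
ee_rot: [[-1.0, 0.007, -0.001], [0.007, 1.0, -0.001], [0.001, -0.001, -1.0]]
force: [0.2, -0.4, -0.3]
finger_gap: 0.0337
```

```bash
python3 go.py .5350 -.1551 .17 82.92
```

```text
t 14.05 pos [455.37 230.45 185.22] F [ 0.2  -0.36 -0.34] gap 33.71939992650912
now-frame mm [ -82.35 -384.96   15.49] rotvec [-0.   -0.    0.12] after-rot mm [-126.54 -372.79   15.22]
```

Emit:
carry_out(steps="0 0 0 0 0 0.06; 0 0 0 0 0 0.06; -10 -30 0 0 0 0; -10 -30 0 0 0 0; -10 -30 0 0 0 0; -10 -30 0 0 0 0; -10 -30 0 0 0 0; -10 -30 0 0 0 0; -10 -30 0 0 0 0; -10 -30 0 0 0 0; -10 -30 0 0 0 0; -10 -30 0 0 0 0; -10 -30 0 0 0 0; -10 -20 0 0 0 0; 0 -8 0 0 0 0; 0 0 0 0 0 0; 0 0 0 0 0 0")

```text
time_s: 15.75
ee_pos: [0.5234, -0.1557, 0.1816]
ee_rot: [[-0.991, 0.131, -0.009], [0.131, 0.991, -0.002], [0.008, -0.003, -1.0]]
force: [-0.4, 0.6, -1.1]
finger_gap: 0.034
```

```bash
python3 go.py .5350 -.1551 .13 82.92
```

```text
t 15.75 pos [ 523.42 -155.7   181.58] F [-0.41  0.63 -1.13] gap 33.99251159957862
now-frame mm [-11.83   2.27  51.48] rotvec [-0.   -0.01 -0.01] after-rot mm [-11.41   2.02  51.58]
```

Emit:
carry_out(steps="-11 2 15 0 -0.009 -0.007; 0 0 15 0 0 0; 0 0 15 0 0 0; 0 0 5 0 0 0; 0 0 0 0 0 0")

```text
time_s: 16.25
ee_pos: [0.5347, -0.1484, 0.1304]
ee_rot: [[-0.993, 0.116, 0.001], [0.116, 0.993, -0.001], [-0.001, -0.001, -1.0]]
force: [0.1, 0.1, -0.9]
finger_gap: 0.0341
```

```bash
python3 go.py .5350 -.1551 .13 82.92; python3 - <<'E'
from h import *
I=[]
for n,(x,y,w,h) in dict(top=(365,175,125,95),scene=(172,148,116,114)).items():
    i=cam(n)["img"][y:y+h,x:x+w,::-1];I.append(cv2.resize(i,(400,int(400*h/w)),interpolation=cv2.INTER_CUBIC))
H=max(i.shape[0] for i in I)
cv2.imwrite("pics/f.png",np.hstack([cv2.copyMakeBorder(i,0,H-i.shape[0],0,0,0) for i in I]))
E
```

```text
t 16.25 pos [ 534.68 -148.39  130.43] F [ 0.1   0.07 -0.89] gap 34.12049973697201
now-frame mm [-1.1  -6.62  0.44] rotvec [-0.    0.    0.01] after-rot mm [-1.14 -6.61  0.43]
```

View pics/f.png

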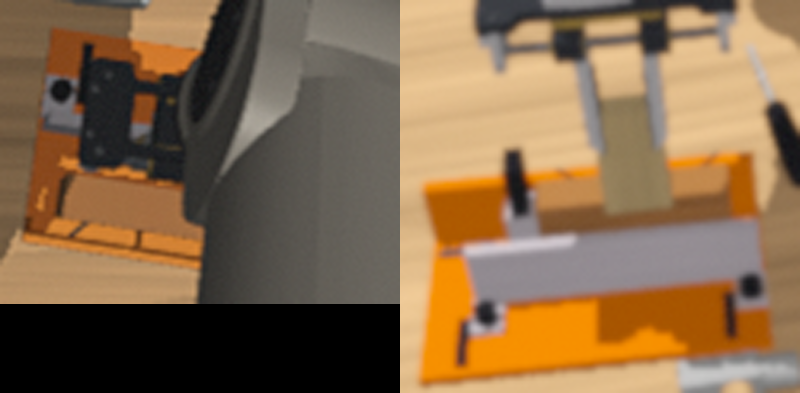

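```bash
python3 - <<'E'
from h import *
s=robot.sense();R=np.array(s["ee_rot"]);p=s["ee_pos"]
for v in(-.025,.025):
  for z in(.0561,.004): 
    w=proj("scene",p+R@[-.012,v,z])[0];print(v,z,((w-[172,148]+.5)*3.448-.5+[400,0]).round(1))
  for u in (-.012,.012):
    print("bottom",u,v,((proj("scene",p+R@[u,v,.0561])[0]-[172,148]+.5)*3.448-.5+[400,0]).round(1))
E
```

```text
-0.025 0.0561 [605.1 213.9]
-0.025 0.004 [596.3 160.8]
bottom -0.012 -0.025 [605.1 213.9]
bottom 0.012 -0.025 [604.8 193.4]
0.025 0.0561 [671.7 207. ]
0.025 0.004 [664.7 153.9]
bottom -0.012 0.025 [671.7 207. ]
bottom 0.012 0.025 [670.5 186.7]
```

Emit:
carry_out(steps="-1 -6 0 0 0 0.008; 0 0 5 0 0 0; 0 0 5 0 0 0; 0 0 5 0 0 0; 0 0 5 0 0 0")

```text
time_s: 16.9
ee_pos: [0.5368, -0.1562, 0.1121]
ee_rot: [[-0.992, 0.126, 0.006], [0.126, 0.992, -0.001], [-0.007, -0.001, -1.0]]
force: [-0.8, 0.2, -0.6]
finger_gap: 0.034
```

```bash
python3 go.py .5350 -.1551 .066 82.92
```

```text
t 16.9 pos [ 536.82 -156.23  112.07] F [-0.8   0.18 -0.6 ] gap 33.958495825346795
now-frame mm [ 2.26  0.92 46.06] rotvec [-0.    0.01 -0.  ] after-rot mm [ 1.95  0.9  46.07]
```

Emit:
carry_out(steps="2 1 5 0 0.006 0; 0.5 0 6 0 0.001 0; 0.5 0 6 0 0.001 0; 0.5 0 6 0 0.001 0; 0.3 0 6 0 0.001 0")

```text
time_s: 17.4
ee_pos: [0.5325, -0.1544, 0.0799]
ee_rot: [[-0.992, 0.126, -0.005], [0.126, 0.992, 0.0], [0.005, -0.001, -1.0]]
force: [-1.1, -0.7, -0.4]
finger_gap: 0.0339
```

```bash
python3 go.py .5350 -.1551 .066 82.92
```

```text
t 17.4 pos [ 532.5  -154.39   79.93] F [-1.09 -0.71 -0.42] gap 33.93225647604639
now-frame mm [-2.65 -0.38 13.91] rotvec [-0.   -0.01 -0.  ] after-rot mm [-2.57 -0.4  13.93]
```

Emit:
carry_out(steps="-2 0 4 0 -0.005 0; 0 0 4 0 0 0; 0 0 3 0 0 0; 0 0 2 0 0 0")

```text
time_s: 17.8
ee_pos: [0.5344, -0.1547, 0.0651]
ee_rot: [[-0.992, 0.126, -0.001], [0.126, 0.992, -0.001], [0.001, -0.001, -1.0]]
force: [0.8, -0.9, -1.3]
finger_gap: 0.0344
```

```bash
python3 go.py .5350 -.1551 .064 82.92
```

```text
t 17.8 pos [ 534.38 -154.67   65.08] F [ 0.84 -0.93 -1.27] gap 34.350008910022545
now-frame mm [-0.67 -0.34  1.08] rotvec [-0. -0. -0.] after-rot mm [-0.67 -0.35  1.08]
```

Lower the last millimetre gently, then ease toward the fence.

Emit:
carry_out(steps="0 0 0.7 0 0 0; 0 0 0.7 0 0 0")

```text
time_s: 18.0
ee_pos: [0.5344, -0.1547, 0.0635]
ee_rot: [[-0.992, 0.126, -0.001], [0.126, 0.992, -0.001], [0.001, -0.001, -1.0]]
force: [0.2, 0.3, 1.9]
finger_gap: 0.0338
```

Emit:
carry_out(steps="-1 0 0 0 0 0; -1 0 0 0 0 0")

```text
time_s: 18.2
ee_pos: [0.5367, -0.155, 0.0638]
ee_rot: [[-0.992, 0.126, -0.0], [0.126, 0.992, -0.001], [0.0, -0.001, -1.0]]
force: [-0.3, -0.8, -1.4]
finger_gap: 0.0338
```

Emit:
carry_out(steps="-0.8 0 0 0 0 0; -0.8 0 0 0 0 0")

```text
time_s: 18.4
ee_pos: [0.538, -0.1552, 0.0639]
ee_rot: [[-0.992, 0.126, -0.001], [0.126, 0.992, -0.0], [0.001, -0.0, -1.0]]
force: [-5.4, 1.2, 3.2]
finger_gap: 0.034
```

Emit:
carry_out(steps="0 0 0 0 0 0; 0 0 0 0 0 0; 0 0 0 0 0 0; 0 0 0 0 0 0; 0 0 -8 0 0 0; 0 0 -15 0 0 0; 0 0 -20 0 0 0; 0 0 -25 0 0 0; 0 0 -25 0 0 0; 0 0 -25 0 0 0; 0 0 -25 0 0 0; 0 0 0 0 0 0", fingers=0.6)

```text
time_s: 19.6
ee_pos: [0.5382, -0.1558, 0.2165]
ee_rot: [[-0.992, 0.127, 0.001], [0.127, 0.992, -0.001], [-0.001, -0.001, -1.0]]
force: [-0.3, -0.0, 0.6]
finger_gap: 0.0563
```

```bash
python3 go.py .6267 .2464 .22 91
```

```text
t 19.6 pos [ 538.2  -155.83  216.47] F [-0.31 -0.04  0.56] gap 56.34808384278443
now-frame mm [-36.62 410.22  -3.9 ] rotvec [-0.    0.   -0.15] after-rot mm [-95.51 400.63  -3.53]
```

Emit:
carry_out(steps="0 0 0 0 0 -0.07; 0 0 0 0 0 -0.07; -9 35 0 0 0 0; -9 35 0 0 0 0; -9 35 0 0 0 0; -9 35 0 0 0 0; -9 35 0 0 0 0; -9 35 0 0 0 0; -9 35 0 0 0 0; -9 35 0 0 0 0; -9 35 0 0 0 0; -9 30 0 0 0 0; -5 20 0 0 0 0; 0 0 0 0 0 0; 0 0 0 0 0 0", fingers=0.78)

```text
time_s: 21.1
ee_pos: [0.6279, 0.2223, 0.2159]
ee_rot: [[-1.0, -0.013, 0.001], [-0.013, 1.0, -0.003], [-0.001, -0.003, -1.0]]
force: [0.1, -0.5, -0.6]
finger_gap: 0.0734
```

```bash
python3 go.py .6267 .2464 .15 91.5
```

```text
t 21.1 pos [627.86 222.26 215.85] F [ 0.14 -0.45 -0.62] gap 73.37665338865867
now-frame mm [ 0.89 24.36 65.77] rotvec [-0.    0.   -0.01] after-rot mm [ 0.53 24.16 65.85]
```

Emit:
carry_out(steps="0 12 0 0 0 -0.013; 0 12 0 0 0 0; 0 0 15 0 0 0; 0 0 20 0 0 0; 0 0 20 0 0 0; 0 0 0 0 0 0")

```text
time_s: 21.7
ee_pos: [0.6272, 0.2442, 0.1573]
ee_rot: [[-1.0, -0.023, 0.001], [-0.023, 1.0, -0.004], [-0.001, -0.004, -1.0]]
force: [-0.6, -0.5, -0.1]
finger_gap: 0.0731
```

```bash
python3 go.py .6267 .2464 .067 91.5;  python3 - <<'E'
from h import *
i=cam("scene")["img"][120:240,330:430,::-1];cv2.imwrite("pics/g.png",cv2.resize(i,(500,600),interpolation=cv2.INTER_CUBIC))
E
```

```text
t 21.7 pos [627.2  244.25 157.26] F [-0.56 -0.51 -0.06] gap 73.05380157361805
now-frame mm [ 0.56  2.52 90.25] rotvec [-0.  0. -0.] after-rot mm [ 0.44  2.16 90.26]
```

View pics/g.png

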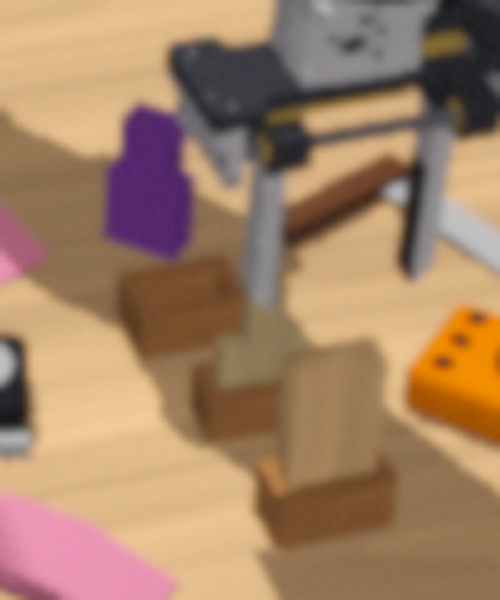

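Emit:
carry_out(steps="0.5 2 10 0 0 0; 0 0 15 0 0 0; 0 0 15 0 0 0; 0 0 15 0 0 0; 0 0 10 0 0 0")

```text
time_s: 22.25
ee_pos: [0.629, 0.2465, 0.0915]
ee_rot: [[-1.0, -0.022, 0.006], [-0.022, 1.0, -0.001], [-0.006, -0.002, -1.0]]
force: [0.3, 0.2, -0.2]
finger_gap: 0.0734
```

```bash
python3 go.py .6267 .2464 .067 91.5
```

```text
t 22.25 pos [629.01 246.51  91.46] F [ 0.32  0.22 -0.25] gap 73.44509666431742
now-frame mm [ 2.47 -0.02 24.44] rotvec [-0.    0.01 -0.  ] after-rot mm [ 2.32 -0.05 24.46]
```

Emit:
carry_out(steps="2 0 10 0 0.006 0; 0 0 10 0 0 0; 0 0 3 0 0 0; 0 0 1 0 0 0")

```text
time_s: 22.65
ee_pos: [0.6261, 0.2459, 0.0632]
ee_rot: [[-1.0, -0.022, -0.002], [-0.022, 1.0, -0.003], [0.003, -0.003, -1.0]]
force: [0.1, 0.4, 0.2]
finger_gap: 0.0732
```

```bash
python3 go.py .6267 .2464 .067 91.5
```

```text
t 22.65 pos [626.12 245.92  63.16] F [0.08 0.37 0.22] gap 73.21762396913346
now-frame mm [-0.59  0.46 -3.84] rotvec [-0. -0. -0.] after-rot mm [-0.6   0.47 -3.84]
```

Emit:
carry_out(steps="-0.6 0.4 -3 -0.003 -0.002 0; 0 0 0 0 0 0; 0 0 0 0 0 0; 0 0 0 0 0 0; 0 0 0 0 0 0; 0 0 0 0 0 0; 0 0 0 0 0 0; 0 0 0 0 0 0", fingers=0, force=50)

```text
time_s: 23.45
ee_pos: [0.6275, 0.2475, 0.0682]
ee_rot: [[-1.0, -0.023, 0.002], [-0.023, 1.0, 0.002], [-0.002, 0.002, -1.0]]
force: [0.2, 1.1, -1.3]
finger_gap: 0.0506
```

```bash
python3 go.py .6267 .2464 .067 91.5
```

```text
t 23.45 pos [627.48 247.46  68.24] F [ 0.22  1.14 -1.26] gap 50.59065856561672
now-frame mm [ 0.8  -1.04  1.23] rotvec [ 0.  0. -0.] after-rot mm [ 0.8  -1.03  1.24]
```

Emit:
carry_out(steps="0 0 -10 0 0 0; 0 0 -20 0 0 0; 0 0 -25 0 0 0; 0 0 -25 0 0 0; 0 0 -25 0 0 0; 0 0 -15 0 0 0; 0 0 0 0 0 0; 0 0 0 0 0 0.05; 0 0 0 0 0 0.05; 0 0 0 0 0 0.05; 0 0 0 0 0 0")

```text
time_s: 24.55
ee_pos: [0.627, 0.2441, 0.1957]
ee_rot: [[-0.991, 0.134, 0.002], [0.134, 0.991, -0.0], [-0.002, 0.0, -1.0]]
force: [0.3, -0.0, -0.6]
finger_gap: 0.0504
```

```bash
python3 go.py .5135 -.1524 .185 82.92
```

```text
t 24.55 pos [626.98 244.13 195.69] F [ 0.28 -0.01 -0.57] gap 50.431826221490596
now-frame mm [  59.2  -408.18   10.57] rotvec [-0.    0.   -0.01] after-rot mm [  63.74 -407.49   10.69]
```

Emit:
carry_out(steps="0 0 0 0 0 -0.011; 5 -32 0 0 0 0; 5 -32 0 0 0 0; 5 -32 0 0 0 0; 5 -32 0 0 0 0; 5 -32 0 0 0 0; 5 -32 0 0 0 0; 5 -32 0 0 0 0; 5 -32 0 0 0 0; 5 -32 0 0 0 0; 5 -32 0 0 0 0; 5 -32 0 0 0 0; 5 -25 0 0 0 0; 0 -12 0 0 0 0; 0 0 0 0 0 0; 0 0 0 0 0 0")

```text
time_s: 26.15
ee_pos: [0.5176, -0.151, 0.192]
ee_rot: [[-0.996, 0.09, -0.002], [0.09, 0.996, -0.002], [0.002, -0.003, -1.0]]
force: [1.0, -0.3, -1.0]
finger_gap: 0.0507
```

```bash
python3 go.py .5135 -.1524 .14 82.92
```

```text
t 26.15 pos [ 517.63 -150.97  191.97] F [ 1.02 -0.34 -1.02] gap 50.68537107921897
now-frame mm [ 3.89 -1.66 51.99] rotvec [-0.   -0.    0.03] after-rot mm [ 3.92 -1.93 51.97]
```

Emit:
carry_out(steps="4 -2 10 0 -0.002 0.033; 0 0 15 0 0 0; 0 0 15 0 0 0; 0 0 3 0 0 0; 0 0 0 0 0 0")

```text
time_s: 26.65
ee_pos: [0.518, -0.1486, 0.1522]
ee_rot: [[-0.992, 0.124, 0.011], [0.124, 0.992, -0.001], [-0.011, 0.0, -1.0]]
force: [-3.1, -2.0, 5.6]
finger_gap: 0.0497
```

```bash
python3 go.py .5135 -.1524 .125 82.92;  python3 - <<'E'
from h import *
x0,y0,w,h,s=182,120,100,120,5
i=cam("scene")["img"][y0:y0+h,x0:x0+w,::-1];cv2.imwrite("pics/hh.png",cv2.resize(i,(500,600),interpolation=cv2.INTER_CUBIC))
st=robot.sense();R=np.array(st["ee_rot"]);p=st["ee_pos"]
q=lambda P:((proj("scene",P)[0]-[x0,y0]+.5)*s-.5).round(1)
for v in(-.025,.025):
  for nm,u,z in(("foot+",-.0103,.0622),("foot-",-.0063,.0622),("top+",-.0103,.0622-.104),("top-",.0121,.0622-.104)): print(v,nm,q(p+R@[u,v,z]))
T=lambda u,v,z:np.array([.5337,-.1872,0])+R2(-.1236)@np.array([u,v,z])
for v in(.007,.057):
  print("packer",q(T(.0123,v,.06)),q(T(-.0117,v,.06)))
for v in (.015,.049): print("tab top +x",q(T(.0123,v,.1)),"-x",q(T(-.0117,v,.1)))
E
```

```text
t 26.65 pos [ 517.99 -148.58  152.25] F [-3.08 -2.01  5.61] gap 49.74369309889465
now-frame mm [ 4.28 -4.35 27.2 ] rotvec [ 0.    0.01 -0.  ] after-rot mm [ 3.99 -4.34 27.25]
-0.025 foot+ [240.6 406.5]
-0.025 foot- [240.6 401.6]
-0.025 top+ [213.7 245.3]
-0.025 top- [214.1 219.2]
0.025 foot+ [337. 397.]
0.025 foot- [336.7 392.2]
0.025 top+ [315.5 236.1]
0.025 top- [314.5 210.3]
packer [239.2 477.5] [239.2 447.4]
packer [335.3 467.7] [333.9 437.9]
tab top +x [244.9 418.1] -x [244.8 388.3]
tab top +x [311.7 411.6] -x [310.6 381.9]
```

View pics/hh.png

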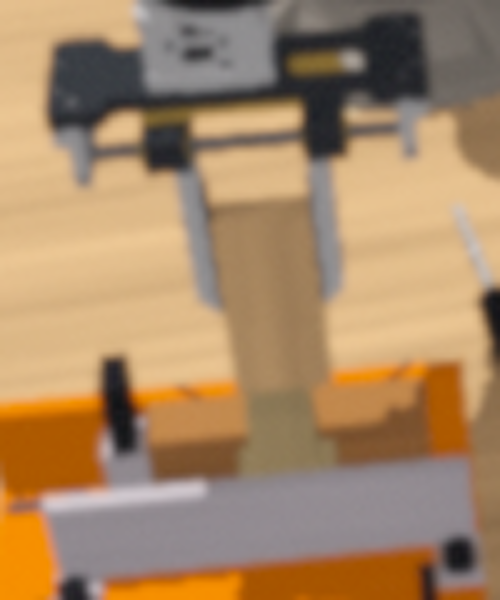

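Emit:
carry_out(steps="4 -2 -8 0 0.008 0; 1 -2 -8 0 0.003 0; 0 0 -4 0 0 0; 0 0 0 0 0 0")

```text
time_s: 27.1
ee_pos: [0.5117, -0.1495, 0.172]
ee_rot: [[-0.992, 0.123, -0.002], [0.123, 0.992, 0.001], [0.002, 0.001, -1.0]]
force: [0.8, -0.3, -0.4]
finger_gap: 0.0498
```

```bash
python3 go.py .5135 -.1524 .165 82.92;  python3 - <<'E'
from h import *
x0,y0,w,h,s=182,120,100,120,4
a=cam("scene")["img"][y0:y0+h,x0:x0+w,::-1];b=cam("top")["img"][175:270,365:490,::-1]
a=cv2.resize(a,(400,480),interpolation=cv2.INTER_CUBIC);b=cv2.resize(b,(400,304),interpolation=cv2.INTER_CUBIC)
cv2.imwrite("pics/i.png",np.hstack([a,cv2.copyMakeBorder(b,0,176,0,0,0)]))
st=robot.sense();R=np.array(st["ee_rot"]);p=st["ee_pos"]
q=lambda P:((proj("scene",P)[0]-[x0,y0]+.5)*s-.5).round(1)
for v in(-.025,.025):
  for nm,u,z in(("foot+",-.0103,.0622),("foot-",-.0063,.0622),("top+",-.0103,.0622-.104),("top-",.0121,.0622-.104)): print(v,nm,q(p+R@[u,v,z]))
T=lambda u,v,z:np.array([.5337,-.1872,0])+R2(-.1236)@np.array([u,v,z])
for v in (.015,.049): print("tab top +x",q(T(.0123,v,.1)),"-x",q(T(-.0117,v,.1)))
E
```

```text
t 27.1 pos [ 511.75 -149.47  172.03] F [ 0.82 -0.28 -0.38] gap 49.78164131343411
now-frame mm [-2.11 -2.7   7.02] rotvec [ 0. -0.  0.] after-rot mm [-2.1  -2.69  7.03]
-0.025 foot+ [185.8 295.7]
-0.025 foot- [185.8 291.8]
-0.025 top+ [163.6 165.6]
-0.025 top- [163.9 144.7]
0.025 foot+ [263.3 288.2]
0.025 foot- [263.1 284.3]
0.025 top+ [245.7 158.2]
0.025 top- [244.8 137.5]
tab top +x [195.9 334.4] -x [195.8 310.5]
tab top +x [249.3 329.2] -x [248.4 305.4]
```

View pics/i.png

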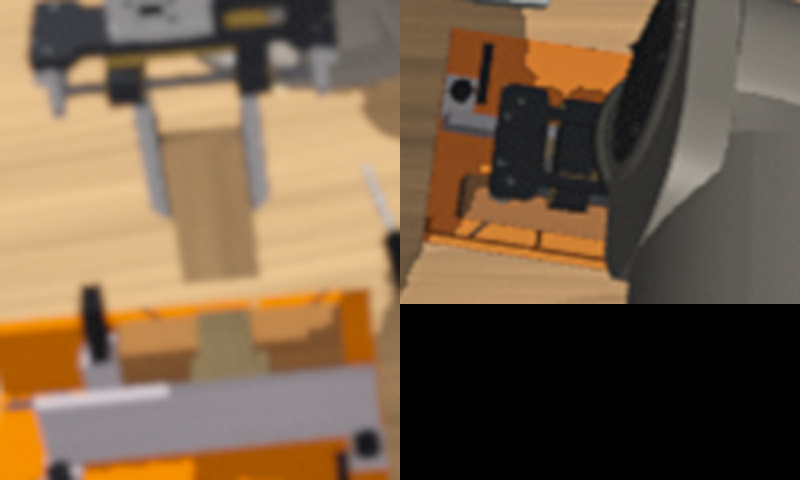

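Emit:
carry_out(steps="-1.8 -2.7 2 0 -0.002 0.002; 0 0 0 0 0 0; 0 0 0 0 0 0")

```text
time_s: 27.5
ee_pos: [0.5129, -0.1525, 0.1686]
ee_rot: [[-0.992, 0.125, -0.001], [0.125, 0.992, 0.001], [0.001, 0.0, -1.0]]
force: [1.0, -0.1, -0.8]
finger_gap: 0.0499
```

```bash
python3 go.py .5133 -.1524 .165 82.92
```

```text
t 27.5 pos [ 512.88 -152.5   168.58] F [ 1.01 -0.12 -0.77] gap 49.89036499720045
now-frame mm [-0.41  0.15  3.58] rotvec [ 0. -0. -0.] after-rot mm [-0.4   0.15  3.58]
```

Emit:
carry_out(steps="0 0 3 0 0 0; 0 0 3 0 0 0; 0 0 3 0 0 0; 0 0 3 0 0 0")

```text
time_s: 27.9
ee_pos: [0.5128, -0.1525, 0.1555]
ee_rot: [[-0.992, 0.125, -0.001], [0.125, 0.992, 0.001], [0.001, 0.0, -1.0]]
force: [0.1, -0.3, -0.7]
finger_gap: 0.0498
```

```bash
python3 go.py .5133 -.1524 .145 82.92
```

```text
t 27.9 pos [ 512.84 -152.5   155.49] F [ 0.06 -0.25 -0.66] gap 49.788251542223875
now-frame mm [-0.45  0.15 10.49] rotvec [ 0. -0. -0.] after-rot mm [-0.44  0.15 10.49]
```

Emit:
carry_out(steps="0 0 3 0 0 0; 0 0 3 0 0 0; 0 0 3 0 0 0")

```text
time_s: 28.2
ee_pos: [0.5127, -0.1524, 0.1455]
ee_rot: [[-0.992, 0.125, -0.001], [0.125, 0.992, 0.001], [0.002, 0.0, -1.0]]
force: [0.7, 0.7, -1.8]
finger_gap: 0.0496
```

Emit:
carry_out(steps="0 0 3 0 0 0; 0 0 3 0 0 0; 0 0 3 0 0 0; 0 0 3 0 0 0; 0 0 3 0 0 0; 0 0 3 0 0 0; 0 0 3 0 0 0")

```text
time_s: 28.9
ee_pos: [0.5127, -0.1524, 0.1226]
ee_rot: [[-0.992, 0.125, -0.002], [0.125, 0.992, 0.001], [0.002, 0.0, -1.0]]
force: [0.0, -0.4, -1.4]
finger_gap: 0.0498
```

Emit:
carry_out(steps="-0.4 0 2 0 -0.002 0; 0 0 2 0 0 0; 0 0 2 0 0 0; 0 0 2 0 0 0")

```text
time_s: 29.3
ee_pos: [0.5131, -0.1525, 0.1137]
ee_rot: [[-0.992, 0.125, 0.001], [0.125, 0.992, 0.0], [-0.001, 0.0, -1.0]]
force: [-0.6, -0.0, -1.3]
finger_gap: 0.0499
```

Emit:
carry_out(steps="0 0 2 0 0 0; 0 0 2 0 0 0")

```text
time_s: 29.5
ee_pos: [0.5132, -0.1525, 0.1094]
ee_rot: [[-0.992, 0.125, 0.001], [0.125, 0.992, 0.0], [-0.001, 0.0, -1.0]]
force: [0.1, 0.1, -0.9]
finger_gap: 0.05
```

Emit:
carry_out(steps="0 0 2 0 0 0; 0 0 2 0 0 0")

```text
time_s: 29.7
ee_pos: [0.5132, -0.1525, 0.1051]
ee_rot: [[-0.992, 0.125, 0.001], [0.125, 0.992, 0.0], [-0.001, 0.0, -1.0]]
force: [0.5, 0.0, -0.9]
finger_gap: 0.0497
```

Emit:
carry_out(steps="-0.5 0 1.5 0 0 0; -0.5 0 1.5 0 0 0")

```text
time_s: 29.9
ee_pos: [0.5142, -0.1526, 0.1018]
ee_rot: [[-0.992, 0.125, 0.001], [0.125, 0.992, 0.0], [-0.001, 0.0, -1.0]]
force: [0.3, -0.7, -1.1]
finger_gap: 0.0499
```

Emit:
carry_out(steps="-0.5 0 1.5 0 0 0; -0.5 0 1.5 0 0 0")

```text
time_s: 30.1
ee_pos: [0.5149, -0.1527, 0.0984]
ee_rot: [[-0.992, 0.125, -0.0], [0.125, 0.992, 0.0], [0.0, 0.0, -1.0]]
force: [-3.2, 0.7, 1.2]
finger_gap: 0.05
```

Emit:
carry_out(steps="-0.4 0 1.5 0 0 0; 0 0 1.5 0 0 0")

```text
time_s: 30.3
ee_pos: [0.5149, -0.1527, 0.095]
ee_rot: [[-0.992, 0.125, -0.001], [0.125, 0.992, 0.001], [0.001, 0.001, -1.0]]
force: [-0.9, 0.5, -0.7]
finger_gap: 0.0502
```

Emit:
carry_out(steps="0 0 1.2 0 0 0; 0 0 1.2 0 0 0")

```text
time_s: 30.5
ee_pos: [0.5149, -0.1528, 0.0924]
ee_rot: [[-0.992, 0.125, -0.001], [0.125, 0.992, 0.001], [0.001, 0.0, -1.0]]
force: [-2.7, 0.6, 5.2]
finger_gap: 0.0494
```

Emit:
carry_out(steps="0 0 1.2 0 0 0; 0 0 1.2 0 0 0")

```text
time_s: 30.7
ee_pos: [0.5152, -0.1529, 0.0909]
ee_rot: [[-0.992, 0.125, -0.001], [0.125, 0.992, 0.001], [0.001, 0.001, -1.0]]
force: [-7.7, 2.6, 27.3]
finger_gap: 0.05
```

Emit:
carry_out(steps="0 0 1 0 0 0; 0 0 1 0 0 0")

```text
time_s: 30.9
ee_pos: [0.5152, -0.1529, 0.0907]
ee_rot: [[-0.992, 0.125, -0.0], [0.125, 0.992, 0.002], [0.001, 0.002, -1.0]]
force: [-9.2, 2.0, 26.4]
finger_gap: 0.0499
```

Emit:
carry_out(steps="0 0 0.8 0 0 0; 0 0 0.8 0 0 0; 0 0 0.8 0 0 0")

```text
time_s: 31.2
ee_pos: [0.5151, -0.1529, 0.0908]
ee_rot: [[-0.992, 0.126, 0.0], [0.126, 0.992, 0.003], [0.0, 0.003, -1.0]]
force: [-6.7, 3.3, 18.6]
finger_gap: 0.0499
```

```bash
python3 - <<'E'
from h import *
f=[]
for k in range(6): cam_=read_camera("top");s=robot.sense();f.append(s["force"].round(1));
print(np.array(f),s["ee_pos"],s["finger_gap"])
x0,y0,w,h=180,150,100,100
a=cv2.resize(cam("scene")["img"][y0:y0+h,x0:x0+w,::-1],(500,500),interpolation=cv2.INTER_CUBIC);b=cv2.resize(cam("top")["img"][180:270,370:450,::-1],(300,338),interpolation=cv2.INTER_CUBIC)
cv2.imwrite("pics/z.png",np.hstack([a,cv2.copyMakeBorder(b,0,162,0,0,0)]))
E
```

```text
[[-7.3  2.7 19.5]
 [-6.9  2.  19.8]
 [-6.6  1.4 18.2]
 [-6.8  1.9 18.4]
 [-8.   1.3 19.7]
 [-7.6  2.6 19.2]] [ 0.51511114 -0.15295652  0.09074437] 0.049824235809581355
```

View pics/z.png

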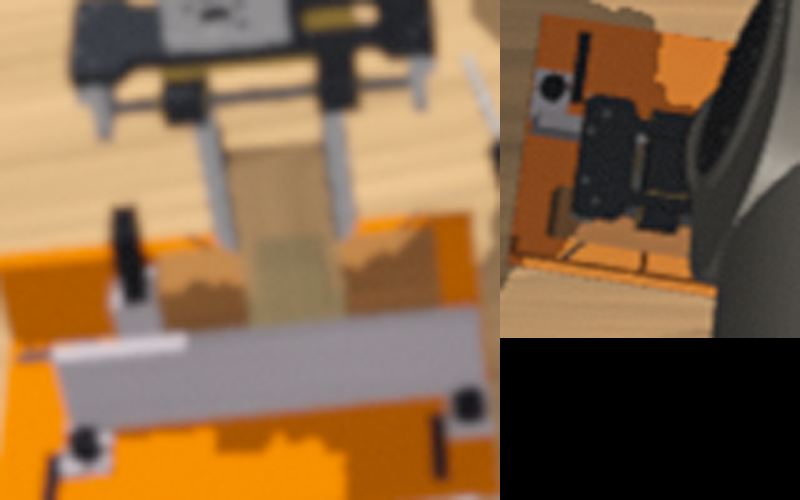

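```bash
python3 -c "
from cell import close_job
print(close_job())"
```

```text
the job is handed in; nothing more can be done
None
```

The batten is clamped and the job is handed in at about 31 s. The arm still grips the wedge and presses it down.

- **Length stop:** I slid it about 36 mm along its track. I stopped when the push rose from about 3 N to about 5 N, close to where the pictures put contact. The last three short rows (0.3 to 0.6 mm) were made at or after contact, so the batten may have shifted a few tenths of a millimetre. The cameras (about 2.4 mm per pixel) cannot settle that.
- **Packer:** The gap measured 34.4 mm, so only the thick packer fits with the wedge. It stands on the floor against the fence. I felt contact with the fence within 1 mm of where I expected it.
- **Wedge:** On the first lowering its foot caught the top of the packer's tab, with about 6 N, and it slipped roughly 8 mm up in the grip. I lifted, shifted it and lowered it again slowly. It then went in against the packer and bound at about 27 N.

**Last checks:** The wedge is being pressed down at a steady 18–20 N, well over the 12 N needed, and is not moving. The picture shows no gap between stop and batten, with the packer at the fence. The front wall next to the batten was mostly hidden by the arm, so I did not confirm that contact separately. I did not touch any of the other items.

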